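Seat the chamber cover evenly and close its vent

TASK

Finish closing the steel chamber, on which one opposite pair of the four black clamp knobs is already about halfway round and the other pair still open: turning clockwise and working crosswise, bring the open pair to about halfway too, and only then turn one opposite pair fully home and after it the other, so that the cover comes down evenly and never sits badly crooked. Once the cover is fully down, turn the red vent knob in its middle clockwise until it is closed, and let go. Leave the other things on the bench alone.

Things in the scene. Friction and masses are not known exactly. Their poses are not given: they have to be found in the camera images.
- chamber: round steel pressure chamber fixed to the bench: grey foot 230 mm across, drum, steel flange 210 mm across whose top is 75 mm above the bench. Origin at the centre of its underside, on the bench, z up. Four black clamp knobs stand on a circle of radius 85 mm at +45 (a), +135 (b), +225 (c) and +315 degrees (d) from its x axis, counter-clockwise from above (120 mm between neighbours)
- cover: round aluminium cover, 210 mm across and 12 mm thick, over the flange; origin at the centre of its underside, z up. Springs in the gasket hold it up against the collars under the knobs, and it tips towards whichever knob is lower; under an open knob while the opposite pairs differ there is a gap of a few mm. With all knobs at 0 its origin is 85 mm above the bench (a gap of 10 mm), fully down it is about 77.5 mm. It cannot turn or shift sideways
- clamp_a (a joint): turn of black knob a (at +x+y of the chamber's frame, opposite knob c), rad, growing clockwise seen from above: 0 = open, its bar points radially at the chamber's centre; 1.57 = fully home at its stop, bar square to that. A quarter turn lowers the knob by 8 mm (5.1 mm per rad) and pushes the cover down there. Stiff (about 0.15 N m); it stays where it is left
- clamp_a_grip (a point): grasp point of black knob a, on its turning axis, inside the upright bar: bar 60 mm long, 14 mm wide, 30 mm high; the point lies 10 mm under the bar's top and 20 mm above the collar (34 mm across) beneath the bar, 133 mm above the bench at joint 0. x axis along the bar (towards the white mark at one end, which points outward at joint 0), z up; it turns and sinks with the knob
- clamp_b (a joint): turn of black knob b (at -x+y of the chamber's frame, opposite knob d), rad, growing clockwise seen from above: 0 = open, its bar points radially at the chamber's centre; 1.57 = fully home at its stop, bar square to that. A quarter turn lowers the knob by 8 mm (5.1 mm per rad) and pushes the cover down there. Stiff (about 0.15 N m); it stays where it is left
- clamp_b_grip (a point): grasp point of black knob b, on its turning axis, inside the upright bar: bar 60 mm long, 14 mm wide, 30 mm high; the point lies 10 mm under the bar's top and 20 mm above the collar (34 mm across) beneath the bar, 133 mm above the bench at joint 0. x axis along the bar (towards the white mark at one end, which points outward at joint 0), z up; it turns and sinks with the knob
- clamp_c (a joint): turn of black knob c (at -x-y of the chamber's frame, opposite knob a), rad, growing clockwise seen from above: 0 = open, its bar points radially at the chamber's centre; 1.57 = fully home at its stop, bar square to that. A quarter turn lowers the knob by 8 mm (5.1 mm per rad) and pushes the cover down there. Stiff (about 0.15 N m); it stays where it is left
- clamp_c_grip (a point): grasp point of black knob c, on its turning axis, inside the upright bar: bar 60 mm long, 14 mm wide, 30 mm high; the point lies 10 mm under the bar's top and 20 mm above the collar (34 mm across) beneath the bar, 133 mm above the bench at joint 0. x axis along the bar (towards the white mark at one end, which points outward at joint 0), z up; it turns and sinks with the knob
- clamp_d (a joint): turn of black knob d (at +x-y of the chamber's frame, opposite knob b), rad, growing clockwise seen from above: 0 = open, its bar points radially at the chamber's centre; 1.57 = fully home at its stop, bar square to that. A quarter turn lowers the knob by 8 mm (5.1 mm per rad) and pushes the cover down there. Stiff (about 0.15 N m); it stays where it is left
- clamp_d_grip (a point): grasp point of black knob d, on its turning axis, inside the upright bar: bar 60 mm long, 14 mm wide, 30 mm high; the point lies 10 mm under the bar's top and 20 mm above the collar (34 mm across) beneath the bar, 133 mm above the bench at joint 0. x axis along the bar (towards the white mark at one end, which points outward at joint 0), z up; it turns and sinks with the knob
- vent (a joint): turn of the red vent knob in the middle of the cover, rad, growing clockwise seen from above: 0 = open, 1.57 = closed at its stop. Light (about 0.06 N m), stays where it is left, and is not a thread: it does not sink
- vent_grip (a point): grasp point of the red vent knob, on its axis inside the bar: bar 44 mm long, 14 mm wide, 30 mm high; 10 mm under the bar's top, 20 mm above its collar (32 mm across); 54 mm above the cover's origin. x axis along the bar towards its white mark (parallel to the chamber's x axis at joint 0), z up; it moves with the cover
- timer: white lab timer, 66x66x20 mm, lying on the bench; bystander; origin at the centre of its underside
- flask: small clear conical flask, 62 mm across, 104 mm high, standing; bystander; origin at the centre of its underside
- dropper_bottle: brown dropper bottle with black bulb, 34 mm across, 107 mm high, standing; bystander; origin at the centre of its underside
- marker: white marker pen with blue cap, 134 mm long, 12 mm thick, lying on the bench; bystander; origin at the centre of its underside

How it is judged:
By the outcome, as a careful person would: the job done as asked, in the order asked, and still so for the second after the job is handed in, with the robot touching nothing.
It also fails if it takes over 72 s, if anything falls off the work surface, if the arm or the gripper's body presses on something with over 40 N, if the wrist force passes 120 N, or if a joint passes its speed limit or range.

ROBOT

A 6-joint arm with a two-finger parallel gripper is mounted at the origin on a cart in front of the work surface, level with it; the furniture and walls round the work are solid. World frame = base frame: x ahead of the robot, y to its left, z up, the work surface at z = 0. Lengths are in m, angles in rad, forces in N, time in s.
With the tool pointing down it reaches from about 0.3 to 0.875 m from the base axis. Payload 6.4 kg.
Tool frame: the origin (TCP) lies on the mounting face of the last link; the fingertips stand 173 mm ahead of it and the grasp point (between the pads) lies 155 mm ahead of it; y points along the fingers, x is the direction in which the jaws open and shut, and the axes are right-handed (so a half turn about y gives the same grasp; the last joint's range is limited). The gripper opens to 85 mm and grips with 20 to 120 N. Pads are 22 mm wide; open, the fingers measure 114 mm over their backs; the gripper's body (76 mm by 85 mm) begins 54 mm behind the grasp point. The pads swing forward as they close: fully open they stand 13 mm farther back than shut.
Start: joints at [-1.39, 0.181, 1.607, -0, 1.354, -0.206], TCP at [0.217, -0.533, 0.405] pointing down, gripper open.
Joint ranges: [-2.99, 2.99], [-0.89, 2.07], [0.3, 2.58], [-1.14, 4.28], [0, 2.63], [-3.12, 3.12]. Speed limits (rad/s): [2.57, 2.57, 3.01, 3.14, 3.14, 3.14].

INTERFACE

Orientations are given as a unit quaternion [w, x, y, z].
In Python, from bench import * gives the robot as it stands.
- The arm moves only by the tool move_arm, never from a script. Its argument "moves" is a list of rows, each a list of 3 entries, a list of its own where there are three numbers: the opening, from 0 (shut) to 1 (fully open), then the shift along the tool's x, y, z in m, then the turn, a rotation vector about the tool's x, y, z in rad. In form: [[gripper, [x, y, z], [ax, ay, az]], ...]. A call has 1 to 8 rows; each row shifts and turns the commanded pose from where the row before left it, along the tool's axes as they then stand; what a row does not reach is not made up. A row lasts 1/12 s, in which the tool goes at most 41.7 mm and 7.16 degrees, less where a joint would pass 70% of its speed; a pose out of reach is approached as far as the arm can. A call is refused whole if a number of a shift passes 0.0417 or a number of a turn 0.125, either way. A call with a gripper value outside its range is refused whole. The fingers move at their own pace and stop on an object; the grip force is fixed at half the most. Time passes only in rows, so rows that do not move let the fingers close. It gives the time, the measured TCP pose, the force and the opening at its end, in the units of the state.
- get_obs(): the state, without advancing time (a new reading comes with each control period).
- camera(name): name is "side" or "top"; returns a dict with "pixels" (400x640x3 uint8, red, green, blue), "z_map" (400x640 float32, m along the optical axis (not along the pixel's ray), 0 where there is no reading), "fov_y" (degrees; the focal length in pixels is half the picture's height over the tangent of half this angle, whatever the lens; pixels are square), "cx", "cy" (the principal point, pixels), "cam_to_world" (4x4, takes a point from camera to world coordinates). Camera axes: x right, y down, z forward; pixel columns grow to the right and rows downward; lengths in m; the calibration is good to about 2 mm. A picture is of the moment at which its call begins.
- hand_in(): hands the job in, once; it reports no verdict.
The state is a dict: "time_s": time; "q": joint angles; "dq": joint speeds; "joint_efforts": joint torques, N m; "eef_pos": TCP position; "eef_rot": TCP orientation; "wrist_force": force on the tool from outside, world axes, zero at the start; "torque": the same for the moment, N m; "opening": opening from 0.0 (shut) to 1.0 (fully open).
Only numpy, scipy, OpenCV 4.12 (cv2) and the standard library are available. Lean on these libraries where they do the work, as an engineer would, in place of code of your own. Each camera call takes 0.05 s, during which the arm holds its last target. There are 200 camera calls.

## Working session

There is one attempt and no reset: what is moved stays moved. The work goes in short steps, Python scripts to look and compute and a tool call to move; the robot and the scene stay as the last step left them, time stands still between calls to the robot, and variables do not carry over. Pictures are saved under pics/ and viewed, about 8 in all and at most 12, crops included, and the job is handed in when it is done.

Besides the shell and the picture viewer there is one more tool, called after "Call:" as name([rows], argument=value, ...), one row to a line, values as JSON. move_arm: Moves the arm, as the interface text tells. Its arguments: {"type":"object","properties":{"moves":{"type":"array","items":{"type":"array"}}},"required":["moves"]}

```bash
mkdir -p pics; ls; python3 - <<'E'
from bench import *
import cv2,numpy as np
o=get_obs(); print(o)
for n in("top","side"):
    c=camera(n); cv2.imwrite(f"pics/{n}0.png",c["pixels"][...,::-1]); np.savez(f"{n}0.npz",**c)
    print(n,c["fov_y"],c["cx"],c["cy"],np.round(c["cam_to_world"],4).tolist())
E
```

```text
pics
{'time_s': 0.0, 'q': array([-1.39026569e+00,  1.81529096e-01,  1.60800598e+00,  2.55162404e-05,
        1.35379927e+00, -2.06287433e-01]), 'dq': array([-0.00097318, -0.00097199, -0.00057449, -0.00051633,  0.00109954,
        0.00034229]), 'joint_efforts': array([ 7.21819051e-04, -4.44870973e+01, -3.51334798e+01, -1.00862917e-04,
        9.03038308e-03,  3.68338490e-06]), 'eef_pos': array([ 0.21689475, -0.53224957,  0.40379159]), 'eef_rot': array([ 0.58722592, -0.58633164,  0.39499955, -0.39415261]), 'wrist_force': array([0.34355749, 0.05168032, 0.30880296]), 'torque': array([-0.07754703, -0.03091911,  0.00133399]), 'opening': 1.0021227707894211}
top 49.051432683694046 314.3314919442341 201.3996957867886 [[-0.0294, -0.9959, 0.0856, 0.4067], [-0.9993, 0.0314, 0.0221, -0.0119], [-0.0247, -0.0849, -0.9961, 1.3562], [0.0, 0.0, 0.0, 1.0]]
side 48.686395012124095 320.8940266336066 195.86286998682368 [[0.968, -0.0923, 0.2333, 0.1447], [-0.2509, -0.3659, 0.8962, -1.356], [0.0027, -0.9261, -0.3774, 0.6915], [0.0, 0.0, 0.0, 1.0]]
```

View images.

View pics/top0.png

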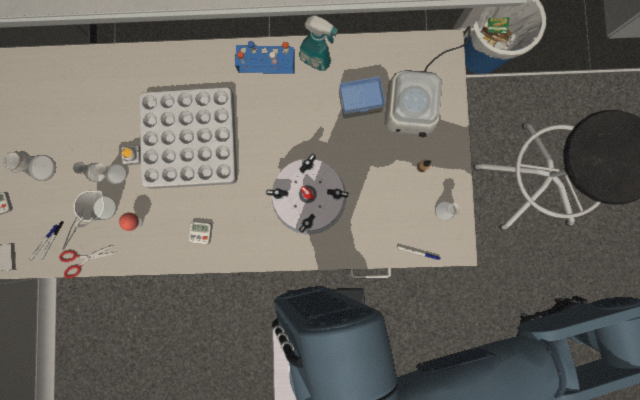

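View pics/side0.png

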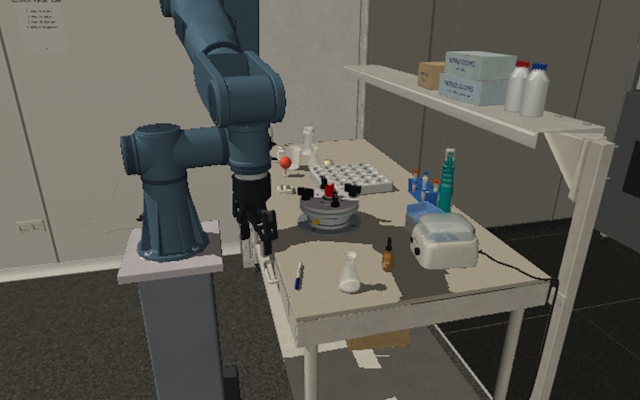

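```bash
cat > h.py <<'E'
import numpy as np,cv2
def load(n): return dict(np.load(n))
def pts(c,u,v,z=None):
    f=200/np.tan(np.radians(float(c["fov_y"]))/2)
    if z is None: z=c["z_map"][v,u]
    p=np.stack([(u-c["cx"])/f*z,(v-c["cy"])/f*z,z,np.ones_like(z)])
    return (c["cam_to_world"]@p)[:3].T
def ray(c,u,v,h):
    o=c["cam_to_world"][:3,3]; p=pts(c,np.array([u]),np.array([v]),np.ones(1))[0]; d=p-o
    return o+d*(h-o[2])/d[2]
def plane_pts(c,us,vs,h): return np.array([ray(c,u,v,h) for u,v in zip(us,vs)])
E
python3 - <<'E'
from h import *
out=[]
for n,(x,y,w,hh) in(("top",(263,150,90,90)),("side",(285,170,90,70))):
    c=load(n+"0.npz"); im=c["pixels"]
    k=400//w+0
    cr=cv2.resize(im[y:y+hh,x:x+w],None,fx=4.4,fy=4.4,interpolation=cv2.INTER_CUBIC); cr=cr[:400,:396]
    out.append(cv2.copyMakeBorder(cr,0,400-cr.shape[0],0,0,cv2.BORDER_CONSTANT))
    sub=im[y:y+hh,x:x+w].astype(int)
    r,g,b=sub[...,0],sub[...,1],sub[...,2]
    for nm,m in(("red",(r>110)&(g<60)&(b<70)),("black",(sub.max(-1)<55))):
        nl,lab,st,ce=cv2.connectedComponentsWithStats(m.astype(np.uint8))
        for i in range(1,nl):
            if st[i,4]<15: continue
            vv,uu=np.nonzero(lab==i); P=pts(c,uu+x,vv+y)
            print(n,nm,st[i,4],np.round(ce[i]+[x,y],1),"med",np.round(np.median(P,0),4),"zmax",np.round(np.percentile(P[:,2],[50,80,95]),4))
    if n=="top":
        vv,uu=np.mgrid[y:y+hh,x:x+w]; P=pts(c,uu.ravel(),vv.ravel())
        s=(P[:,2]>.07)&(P[:,2]<.11); q=P[s]
        (cx,cy),rad=cv2.minEnclosingCircle(q[:,:2].astype(np.float32)); print("cover",cx,cy,rad,np.median(q[:,2]),s.sum())
        A=np.c_[q[:,:2],np.ones(len(q))]; print(np.linalg.lstsq(A,q[:,2],rcond=None)[0])
cv2.imwrite("pics/crop0.png",np.hstack(out)[...,::-1])
E
```

```text
top red 47 [307.8 193.5] med [0.5324 0.0299 0.143 ] zmax [0.143  0.1474 0.149 ]
top black 75 [306.9 165. ] med [0.6141 0.0339 0.1388] zmax [0.1388 0.1415 0.1428]
top black 60 [280.  193.3] med [0.5362 0.1101 0.1414] zmax [0.1414 0.144  0.1461]
top black 94 [335.8 193.4] med [ 0.5318 -0.0447  0.1399] zmax [0.1399 0.1431 0.1453]
top black 85 [308.1 221.7] med [0.4571 0.0321 0.1379] zmax [0.1379 0.1411 0.1428]
cover 0.5378714203834534 0.0350491963326931 0.10529318451881409 0.09519882572490723 3483
[0.00125832 0.00147869 0.09474691]
side red 28 [327.5 192.3] med [0.5252 0.0235 0.1201] zmax [0.1201 0.1349 0.141 ]
side black 53 [323.3 182.4] med [0.5327 0.1016 0.1334] zmax [0.1334 0.1416 0.1444]
side black 153 [352.5 189.6] med [0.6195 0.0252 0.1222] zmax [0.1222 0.1334 0.1397]
side black 152 [305.3 193.4] med [0.4499 0.0313 0.1218] zmax [0.1218 0.133  0.1399]
side black 118 [333.2 200. ] med [ 0.5275 -0.0569  0.1187] zmax [0.1187 0.1401 0.1436]
side black 374 [333.6 226. ] med [ 0.5434 -0.0281  0.0113] zmax [0.0113 0.0128 0.0145]
```

View pics/crop0.png

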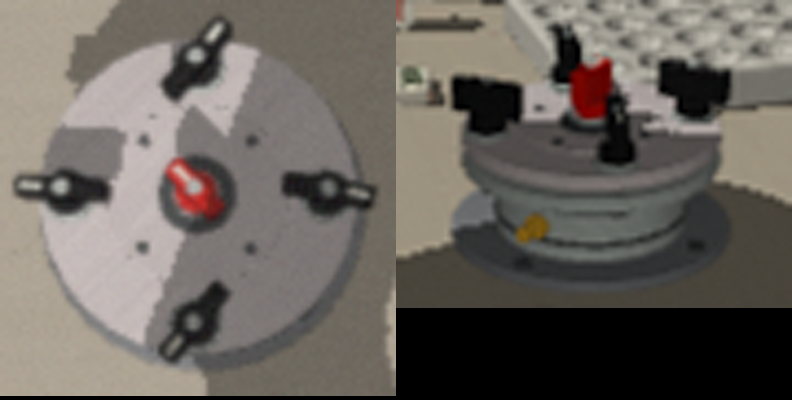

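```bash
cat >> h.py <<'E'
X0,Y0=263,150
def knobs(c,report=True,zt=(.141,.141,.141,.141),win=None):
    """hub + bar direction in top view: bar top pixels via z_map above cover"""
    h,w=c["z_map"].shape; vv,uu=np.mgrid[130:255,240:375]; uu=uu.ravel();vv=vv.ravel()
    P=pts(c,uu,vv); return uu,vv,P
E
python3 - <<'E'
from h import *
c=load("top0.npz"); uu,vv,P=knobs(c)
s=(P[:,2]>.128)&(P[:,2]<.17); Q=P[s]
cen=np.array([.535,.0335])
guess={"left":(.535,.1185),"top":(.62,.0335),"right":(.535,-.0515),"bot":(.45,.0335),"vent":(.535,.0335)}
M={}
for n,g in guess.items():
    q=Q[np.hypot(*(Q[:,:2]-g).T)<.04]
    r=cv2.minAreaRect((q[:,:2]*1000).astype(np.float32))
    w,v=np.linalg.eigh(np.cov(q[:,:2].T)); d=v[:,1]
    box=cv2.boxPoints(r); e=np.array([box[1]-box[0],box[2]-box[1]]); L=np.hypot(*e.T); l=e[L.argmax()]
    M[n]=np.array(r[0])/1000
    print(n,len(q),"rectc",np.round(r[0],1),"size",np.round(r[1],1),"rectang",np.degrees(np.arctan2(l[1],l[0]))%180,"pca",np.degrees(np.arctan2(d[1],d[0]))%180,"mean",np.round(q.mean(0),4),"ztop",np.round(np.percentile(q[:,2],[70,90]),4))
m=sum(M[k] for k in("left","top","right","bot"))/4; print("centre",m)
# hub pixels by hand -> plane .143
for n,u,v in(("top",196,57),("left",62,187),("right",327,187),("bot",194,322),("vent",194,187)):
    h=.1475 if n=="vent" else .143 if n in("left","right") else .139
    print(n,np.round(ray(c,263+(u+.5)/4.4-.5,150+(v+.5)/4.4-.5,h),4))
E
```

```text
left 115 rectc [540.3 120.3] size [59.6 14.2] rectang 85.7526 pca 84.6362134506558 mean [0.5397 0.1194 0.1419] ztop [0.144  0.1453]
top 113 rectc [621.6  32.2] size [14.5 59.3] rectang 140.02481 pca 139.1296549184409 mean [0.621  0.0319 0.1391] ztop [0.1412 0.1425]
right 113 rectc [533.8 -49.7] size [59.4 14.9] rectang 76.221855 pca 78.44180498517441 mean [ 0.5337 -0.0493  0.1415] ztop [0.1433 0.1452]
bot 110 rectc [452.5  38.3] size [14.  59.4] rectang 139.49219 pca 139.64542923483802 mean [0.4519 0.0384 0.1392] ztop [0.1409 0.1427]
vent 84 rectc [537.2  35.2] size [43.5 13.9] rectang 42.811604 pca 40.15037676033836 mean [0.5366 0.0347 0.1449] ztop [0.1463 0.1488]
centre [0.5370471  0.03526363]
top [0.6214 0.0321 0.139 ]
left [0.5403 0.1193 0.143 ]
right [ 0.5349 -0.0485  0.143 ]
bot [0.4524 0.0381 0.139 ]
vent [0.5371 0.0354 0.1475]
```

Call:
move_arm([
  [0.6, [-0.0204, 0, 0.0298], [0, 0, 0]],
  [0.6, [-0.0204, 0, 0.0298], [0, 0, 0]],
  [0.6, [-0.0204, 0, 0.0298], [0, 0, 0]],
  [0.6, [-0.0204, 0, 0.0298], [0, 0, 0]],
  [0.6, [-0.0204, 0, 0.0298], [0, 0, 0]],
  [0.6, [-0.0204, 0, 0.0298], [0, 0, 0]],
  [0.6, [-0.0204, 0, 0.0298], [0, 0, 0]],
  [0.6, [-0.0204, 0, 0.0298], [0, 0, 0]],
])

```text
time_s: 0.77
eef_pos: [0.3766, -0.2897, 0.4044]
eef_rot: [0.587, -0.587, 0.395, -0.395]
wrist_force: [0.5, -0.0, -0.1]
opening: 0.596
```

Call:
move_arm([
  [0.6, [-0.0204, 0.005, 0.0298], [0, 0, 0]],
  [0.6, [-0.0204, 0.005, 0.0298], [0, 0, 0]],
  [0.6, [-0.0204, 0.005, 0.0298], [0, 0, 0]],
  [0.6, [-0.0204, 0.005, 0.0298], [0, 0, 0]],
  [0.6, [-0.0204, 0.005, 0.0298], [0, 0, 0]],
  [0.6, [-0.0204, 0.005, 0.0298], [0, 0, 0]],
  [0.6, [-0.0204, 0.005, 0.0298], [0, 0, 0]],
  [0.6, [-0.0204, 0.005, 0.0298], [0, 0, 0]],
])

```text
time_s: 1.43
eef_pos: [0.5359, -0.0485, 0.3642]
eef_rot: [-0.587, 0.587, -0.395, 0.394]
wrist_force: [0.8, -0.4, -0.1]
opening: 0.602
```

Call:
move_arm([
  [0.6, [0, 0, 0], [0, -0.12, 0]],
  [0.6, [0, 0, 0], [0, -0.12, 0]],
  [0.6, [0, 0, 0], [0, -0.12, 0]],
  [0.6, [0, 0, 0], [0, -0.12, 0]],
  [0.6, [0, 0, 0], [0, -0.12, 0]],
  [0.6, [0, 0, 0], [0, -0.12, 0]],
  [0.6, [0, 0, 0], [0, -0.12, 0]],
  [0.6, [0, 0, 0], [0, -0.12, 0]],
])

```text
time_s: 2.1
eef_pos: [0.5352, -0.0503, 0.3642]
eef_rot: [0.703, -0.703, 0.077, -0.077]
wrist_force: [0.7, 0.3, 0.6]
opening: 0.6
```

```bash
cat > s.py <<'E'
import sys,numpy as np
from bench import *
from scipy.spatial.transform import Rotation as R
o=get_obs(); q=o["eef_rot"]; M=R.from_quat(q[[1,2,3,0]]).as_matrix(); p=o["eef_pos"]
print("t",round(o["time_s"],2),"p",np.round(p,4),"psi",round(np.degrees(np.arctan2(M[1,0],M[0,0])),1),"down",np.round(M[:,1],3),"F",np.round(o["wrist_force"],1),"T",np.round(o["torque"],2),"open",round(float(o["opening"]),3),"q6",round(o["q"][5],2))
if len(sys.argv)>4:
    x,y,z,psi=map(float,sys.argv[1:5]); d=M.T@(np.array([x,y,z])-p)
    G=np.c_[[np.cos(np.radians(psi)),np.sin(np.radians(psi)),0],[0,0,-1],[-np.sin(np.radians(psi)),np.cos(np.radians(psi)),0]]
    print("shift",np.round(d,4),"turn",np.round(R.from_matrix(M.T@G).as_rotvec(),3))
E
python3 s.py .534 -.049 .35 -12.5
```

```text
t 2.1 p [ 0.5352 -0.0503  0.3642] psi -12.5 down [-0.001  0.    -1.   ] F [0.7 0.3 0.6] T [-0.01  0.02 -0.02] open 0.6 q6 -0.1
shift [-0.0014  0.0142  0.001 ] turn [-0.     0.    -0.001]
```

Call:
move_arm([
  [0.6, [-0.0012, 0.025, 0.0007], [0, 0, 0]],
  [0.6, [0, 0.025, 0], [0, 0, 0]],
  [0.6, [0, 0.015, 0], [0, 0, 0]],
  [0.6, [0, 0.011, 0], [0, 0, 0]],
  [0.6, [0, 0, 0], [0, 0, 0]],
  [0, [0, 0, 0], [0, 0, 0]],
  [0, [0, 0, 0], [0, 0, 0]],
  [0, [0, 0, 0], [0, 0, 0]],
])

```text
time_s: 2.77
eef_pos: [0.5344, -0.0494, 0.2899]
eef_rot: [-0.703, 0.703, -0.079, 0.079]
wrist_force: [-21.2, 4.4, 12.4]
opening: 0.18
```

Call:
move_arm([
  [0, [0, 0, 0], [0, 0, 0]],
  [0, [0, 0, 0], [0, 0, 0]],
  [0, [0, 0, 0], [0, 0, 0]],
  [0, [0, 0, 0], [0, 0, 0]],
])

```text
time_s: 3.1
eef_pos: [0.5335, -0.0491, 0.29]
eef_rot: [0.703, -0.703, 0.08, -0.078]
wrist_force: [-11.0, 1.6, 9.3]
opening: 0.149
```

```bash
python3 s.py
```

```text
t 3.1 p [ 0.5335 -0.0491  0.29  ] psi -12.8 down [-0.003  0.    -1.   ] F [-11.    1.6   9.3] T [0.32 1.67 0.03] open 0.149 q6 -0.09
```

Call:
move_arm([
  [0, [-0.001, 0, 0], [0, 0.1, 0]],
  [0, [0, 0.0005, 0], [0, 0.1, 0]],
  [0, [0, 0.0005, 0], [0, 0.1, 0]],
  [0, [0, 0.0005, 0], [0, 0.1, 0]],
  [0, [0, 0.0005, 0], [0, 0.1, 0]],
  [0, [0, 0.0005, 0], [0, 0.1, 0]],
  [0, [0, 0, 0], [0, 0, 0]],
  [0, [0, 0, 0], [0, 0, 0]],
])

```text
time_s: 3.77
eef_pos: [0.5326, -0.0489, 0.2871]
eef_rot: [-0.648, 0.648, -0.284, 0.282]
wrist_force: [-8.2, 0.5, 5.7]
opening: 0.152
```

```bash
python3 s.py .5401 .1203 .35 -5
```

```text
t 3.77 p [ 0.5326 -0.0489  0.2871] psi -47.2 down [-0.003  0.001 -1.   ] F [-8.2  0.5  5.7] T [ 0.22  1.27 -0.18] open 0.152 q6 0.51
shift [-0.1193 -0.0628  0.1203] turn [ 0.001 -0.737 -0.003]
```

Call:
move_arm([
  [0.6, [0, 0, 0], [0, 0, 0]],
  [0.6, [0, 0, 0], [0, 0, 0]],
  [0.6, [0, 0, 0], [0, 0, 0]],
  [0.6, [0, -0.02, 0], [0, 0, 0]],
  [0.6, [0, -0.02, 0], [0, 0, 0]],
  [0.6, [0, -0.025, 0], [0, 0, 0]],
  [0.6, [-0.02, 0, 0.02], [0, 0, 0]],
  [0.6, [-0.02, 0, 0.02], [0, 0, 0]],
])

```text
time_s: 4.43
eef_pos: [0.5367, 0.0066, 0.354]
eef_rot: [0.648, -0.647, 0.282, -0.286]
wrist_force: [-0.0, 0.4, 0.3]
opening: 0.598
```

Call:
move_arm([
  [0.6, [-0.02, 0, 0.02], [0, 0, 0]],
  [0.6, [-0.02, 0, 0.02], [0, 0, 0]],
  [0.6, [-0.02, 0, 0.02], [0, 0, 0]],
  [0.6, [-0.0193, 0, 0.0203], [0, 0, 0]],
  [0.6, [0, 0, 0], [0, -0.12, 0]],
  [0.6, [0, 0, 0], [0, -0.12, 0]],
  [0.6, [0, 0, 0], [0, -0.12, 0]],
  [0.6, [0, 0, 0], [0, -0.12, 0]],
])

```text
time_s: 5.1
eef_pos: [0.5408, 0.1204, 0.3516]
eef_rot: [0.697, -0.697, 0.118, -0.119]
wrist_force: [-0.2, -0.9, -0.8]
opening: 0.603
```

Call:
move_arm([
  [0.6, [0, 0, 0], [0, -0.12, 0]],
  [0.6, [0, 0, 0], [0, -0.12, 0]],
  [0.6, [0, 0, 0], [0, -0.017, 0]],
  [0.6, [0, 0, 0], [0, 0, 0]],
])

```text
time_s: 5.43
eef_pos: [0.5408, 0.1201, 0.3515]
eef_rot: [0.706, -0.706, 0.031, -0.032]
wrist_force: [0.1, -0.0, -0.1]
opening: 0.6
```

```bash
python3 s.py .5398 .1203 .288 -5
```

```text
t 5.43 p [0.5408 0.1201 0.3515] psi -5.1 down [ 0.001  0.    -1.   ] F [ 0.1 -0.  -0.1] T [0.04 0.01 0.  ] open 0.6 q6 0.09
shift [-0.0011  0.0635  0.0001] turn [-0.    -0.002  0.001]
```

Call:
move_arm([
  [0.6, [-0.0018, 0.025, 0], [0, 0, 0]],
  [0.6, [0, 0.025, 0], [0, 0, 0]],
  [0.6, [0, 0.012, 0], [0, 0, 0]],
  [0.6, [0, 0, 0], [0, 0, 0]],
  [0, [0, 0, 0], [0, 0, 0]],
  [0, [0, 0, 0], [0, 0, 0]],
  [0, [0, 0, 0], [0, 0, 0]],
  [0, [0, 0, 0], [0, 0, 0]],
])

```text
time_s: 6.1
eef_pos: [0.5391, 0.1203, 0.291]
eef_rot: [0.706, -0.706, 0.03, -0.031]
wrist_force: [-4.0, 0.1, 4.1]
opening: 0.149
```

Call:
move_arm([
  [0, [0, 0, 0], [0, 0, 0]],
  [0, [0, 0, 0], [0, 0, 0]],
  [0, [0, 0, 0], [0, 0, 0]],
])

```text
time_s: 6.35
eef_pos: [0.5391, 0.1203, 0.291]
eef_rot: [0.706, -0.706, 0.03, -0.031]
wrist_force: [-3.6, 0.5, 6.1]
opening: 0.149
```

```bash
python3 s.py .5398 .1203 .288 -47
```

```text
t 6.35 p [0.5391 0.1203 0.291 ] psi -5.0 down [ 0.001 -0.    -1.   ] F [-3.6  0.5  6.1] T [0.07 0.62 0.02] open 0.149 q6 0.09
shift [0.0007 0.003  0.    ] turn [-0.001  0.733  0.001]
```

Turn a about 0.72 rad, then release, lift and look from above.

Call:
move_arm([
  [0, [0, 0.0005, 0], [0, 0.12, 0]],
  [0, [0, 0.0006, 0], [0, 0.12, 0]],
  [0, [0, 0.0006, 0], [0, 0.12, 0]],
  [0, [0, 0.0006, 0], [0, 0.12, 0]],
  [0, [0, 0.0006, 0], [0, 0.12, 0]],
  [0, [0, 0.0006, 0], [0, 0.12, 0]],
  [0, [0, 0, 0], [0, 0, 0]],
  [0, [0, 0, 0], [0, 0, 0]],
])

```text
time_s: 7.02
eef_pos: [0.5384, 0.1206, 0.2873]
eef_rot: [-0.65, 0.65, -0.278, 0.277]
wrist_force: [-6.9, 0.1, 9.0]
opening: 0.154
```

Call:
move_arm([
  [0.6, [0, 0, 0], [0, 0, 0]],
  [0.6, [0, 0, 0], [0, 0, 0]],
  [0.6, [0, 0, 0], [0, 0, 0]],
  [0.6, [0, -0.02, 0], [0, 0, 0]],
  [0.6, [0, -0.02, 0], [0, 0, 0]],
  [0.6, [0, -0.025, 0], [0, 0, 0]],
  [0.6, [0, 0, 0], [0, 0, 0]],
])

```text
time_s: 7.6
eef_pos: [0.5407, 0.1202, 0.3561]
eef_rot: [0.652, -0.649, 0.275, -0.281]
wrist_force: [1.3, 0.7, 1.9]
opening: 0.598
```

```bash
python3 s.py .6216 .032 .35 49.7; python3 - <<'E'
from bench import *
from h import *
c=camera("top"); np.savez("top1.npz",**c); s=camera("side"); np.savez("side1.npz",**s)
a=cv2.resize(c["pixels"][150:240,263:353],(396,396),interpolation=cv2.INTER_CUBIC)
b=cv2.resize(s["pixels"][150:240,285:375],(396,396),interpolation=cv2.INTER_CUBIC)
cv2.imwrite("pics/p1.png",np.hstack([a,b])[...,::-1])
E
```

```text
t 7.6 p [0.5407 0.1202 0.3561] psi -46.2 down [ 0.009  0.    -1.   ] F [1.3 0.7 1.9] T [ 0.01 -0.02 -0.01] open 0.598 q6 0.81
shift [ 0.1196  0.0069 -0.0026] turn [ 0.    -1.675  0.01 ]
```

View pics/p1.png

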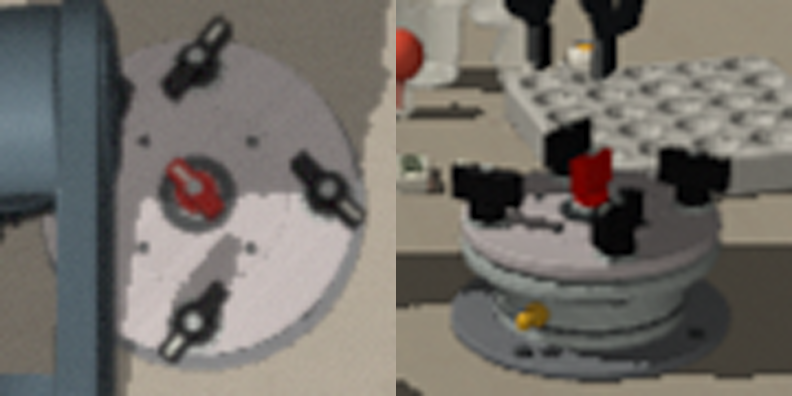

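Call:
move_arm([
  [0.6, [-0.001, 0.025, 0], [0, 0, 0]],
  [0.6, [0, 0.025, 0], [0, 0, 0]],
  [0.6, [0, 0.014, 0], [0, 0, 0]],
  [0.6, [0, 0, 0], [0, 0, 0]],
  [0, [0, 0, 0], [0, 0, 0]],
  [0, [0, 0, 0], [0, 0, 0]],
  [0, [0, 0, 0], [0, 0, 0]],
  [0, [0, 0, 0], [0, 0, 0]],
])

```text
time_s: 8.37
eef_pos: [0.5384, 0.1212, 0.2881]
eef_rot: [0.651, -0.65, 0.277, -0.278]
wrist_force: [-2.7, 1.9, 2.1]
opening: 0.151
```

Call:
move_arm([
  [0, [0, 0, 0], [0, 0, 0]],
  [0, [0, 0, 0], [0, 0, 0]],
  [0, [0, 0.0005, 0], [0, 0.1, 0]],
  [0, [0, 0.0005, 0], [0, 0.1, 0]],
  [0, [0, 0.0005, 0], [0, 0.1, 0]],
  [0, [0, 0.0005, 0], [0, 0.1, 0]],
  [0, [0, 0, 0], [0, 0, 0]],
  [0, [0, 0, 0], [0, 0, 0]],
])

```text
time_s: 9.03
eef_pos: [0.5383, 0.1214, 0.2859]
eef_rot: [0.583, -0.582, 0.401, -0.402]
wrist_force: [-3.2, 2.9, 6.8]
opening: 0.156
```

```bash
python3 s.py .5388 .1203 .283 -92.2
```

```text
t 9.03 p [0.5383 0.1214 0.2859] psi -69.2 down [ 0.001  0.001 -1.   ] F [-3.2  2.9  6.8] T [ 0.51  0.59 -0.12] open 0.156 q6 1.21
shift [0.0012 0.0029 0.0001] turn [-0.001  0.402 -0.001]
```

Call:
move_arm([
  [0, [0, 0.0008, 0], [0, 0.1, 0]],
  [0, [0, 0.0006, 0], [0, 0.1, 0]],
  [0, [0, 0.0006, 0], [0, 0.1, 0]],
  [0, [0, 0.0006, 0], [0, 0.08, 0]],
  [0, [0, 0.0003, 0], [0, 0.05, 0]],
  [0, [0, 0, 0], [0, 0.05, 0]],
  [0, [0, 0, 0], [0, 0, 0]],
  [0, [0, 0, 0], [0, 0, 0]],
])

```text
time_s: 9.7
eef_pos: [0.5382, 0.1218, 0.2836]
eef_rot: [-0.471, 0.471, -0.527, 0.528]
wrist_force: [-6.4, 4.4, 11.6]
opening: 0.151
```

```bash
python3 s.py .5388 .1203 .283 -92.2
```

```text
t 9.7 p [0.5382 0.1218 0.2836] psi -96.5 down [ 0.001  0.    -1.   ] F [-6.4  4.4 11.6] T [0.66 1.04 1.19] open 0.151 q6 1.69
shift [0.0014 0.0006 0.0008] turn [-0.001 -0.075 -0.001]
```

Call:
move_arm([
  [0, [0, 0, 0], [0, -0.04, 0]],
  [0.6, [0, 0, 0], [0, 0, 0]],
  [0.6, [0, 0, 0], [0, 0, 0]],
  [0.6, [0, 0, 0], [0, 0, 0]],
  [0.6, [0, -0.02, 0], [0, 0, 0]],
  [0.6, [0, -0.025, 0], [0, 0, 0]],
  [0.6, [0, -0.025, 0], [0, 0, 0]],
  [0.6, [0, 0, 0], [0, 0, 0]],
])

```text
time_s: 10.37
eef_pos: [0.54, 0.1207, 0.357]
eef_rot: [-0.483, 0.478, -0.517, 0.521]
wrist_force: [1.0, -0.4, 0.9]
opening: 0.604
```

```bash
python3 s.py .5328 -.049 .35 -47
```

```text
t 10.37 p [0.54   0.1207 0.357 ] psi -94.4 down [ 0.009 -0.    -1.   ] F [ 1.  -0.4  0.9] T [0.02 0.03 0.04] open 0.604 q6 1.65
shift [0.1698 0.007  0.0058] turn [-0.008 -0.827  0.003]
```

Call:
move_arm([
  [0.6, [0.028, 0, 0.001], [0, 0, 0]],
  [0.6, [0.028, 0, 0.001], [0, 0, 0]],
  [0.6, [0.028, 0, 0.001], [0, 0, 0]],
  [0.6, [0.028, 0, 0.001], [0, 0, 0]],
  [0.6, [0.028, 0, 0.001], [0, 0, 0]],
  [0.6, [0.0298, 0, 0.001], [0, 0, 0]],
  [0.6, [0, 0, 0], [0, -0.12, 0]],
  [0.6, [0, 0, 0], [0, -0.12, 0]],
])

```text
time_s: 11.03
eef_pos: [0.531, -0.051, 0.3511]
eef_rot: [-0.539, 0.54, -0.457, 0.457]
wrist_force: [-0.5, 0.7, -0.6]
opening: 0.599
```

Call:
move_arm([
  [0.6, [0, 0, 0], [0, -0.12, 0]],
  [0.6, [0, 0, 0], [0, -0.12, 0]],
  [0.6, [0, 0, 0], [0, -0.12, 0]],
  [0.6, [0, 0, 0], [0, -0.12, 0]],
  [0.6, [0, 0, 0], [0, -0.107, 0]],
  [0.6, [0, 0, 0], [0, 0, 0]],
  [0.6, [0, 0, 0], [0, 0, 0]],
])

```text
time_s: 11.62
eef_pos: [0.5311, -0.049, 0.3513]
eef_rot: [-0.648, 0.648, -0.283, 0.283]
wrist_force: [-0.9, -0.2, 1.0]
opening: 0.6
```

```bash
python3 s.py .5328 -.049 .287 -47
```

```text
t 11.62 p [ 0.5311 -0.049   0.3513] psi -47.2 down [-0.001  0.    -1.   ] F [-0.9 -0.2  1. ] T [-0.03  0.04 -0.03] open 0.6 q6 0.51
shift [0.0012 0.0643 0.0013] turn [ 0.    -0.003 -0.   ]
```

Call:
move_arm([
  [0.6, [0.001, 0.025, 0.001], [0, 0, 0]],
  [0.6, [0, 0.025, 0], [0, 0, 0]],
  [0.6, [0, 0.0145, 0], [0, 0, 0]],
  [0.6, [0, 0, 0], [0, 0, 0]],
  [0, [0, 0, 0], [0, 0, 0]],
  [0, [0, 0, 0], [0, 0, 0]],
  [0, [0, 0, 0], [0, 0, 0]],
  [0, [0, 0, 0], [0, 0, 0]],
])

```text
time_s: 12.28
eef_pos: [0.5327, -0.0485, 0.289]
eef_rot: [0.649, -0.648, 0.282, -0.282]
wrist_force: [-5.3, 3.2, 4.4]
opening: 0.149
```

Call:
move_arm([
  [0, [0, 0, 0], [0, 0, 0]],
  [0, [0, 0, 0], [0, 0, 0]],
  [0, [0, 0.0005, 0], [0, 0.1, 0]],
  [0, [0, 0.0005, 0], [0, 0.1, 0]],
  [0, [0, 0.0005, 0], [0, 0.1, 0]],
  [0, [0, 0.0005, 0], [0, 0.1, 0]],
  [0, [0, 0.0005, 0], [0, 0.1, 0]],
  [0, [0, 0, 0], [0, 0, 0]],
])

```text
time_s: 12.95
eef_pos: [0.5326, -0.0483, 0.2864]
eef_rot: [0.558, -0.557, 0.435, -0.435]
wrist_force: [-3.6, 4.2, 6.2]
opening: 0.153
```

Call:
move_arm([
  [0, [0, 0.0005, 0], [0, 0.1, 0]],
  [0, [0, 0.0005, 0], [0, 0.1, 0]],
  [0, [0, 0.0005, 0], [0, 0.08, 0]],
  [0, [0, 0, 0], [0, 0.06, 0]],
  [0, [0, 0, 0], [0, 0.03, 0]],
  [0, [0, 0, 0], [0, 0, 0]],
  [0, [0, 0, 0], [0, 0, 0]],
])

```text
time_s: 13.53
eef_pos: [0.5325, -0.0481, 0.2849]
eef_rot: [0.47, -0.47, 0.528, -0.528]
wrist_force: [-4.8, 4.1, 5.8]
opening: 0.144
```

```bash
python3 s.py .5328 -.049 .283 -92.2
```

```text
t 13.53 p [ 0.5325 -0.0481  0.2849] psi -96.7 down [-0.  0. -1.] F [-4.8  4.1  5.8] T [0.6  0.96 1.26] open 0.144 q6 1.38
shift [0.0008 0.0019 0.0004] turn [ 0.    -0.078 -0.   ]
```

Call:
move_arm([
  [0, [0, 0, 0], [0, -0.04, 0]],
  [0.6, [0, 0, 0], [0, 0, 0]],
  [0.6, [0, 0, 0], [0, 0, 0]],
  [0.6, [0, 0, 0], [0, 0, 0]],
  [0.6, [0, -0.02, 0], [0, 0, 0]],
  [0.6, [0, -0.025, 0], [0, 0, 0]],
  [0.6, [0, -0.025, 0], [0, 0, 0]],
  [0.6, [0, 0, 0], [0, -0.12, 0]],
])

```text
time_s: 14.2
eef_pos: [0.5344, -0.0495, 0.359]
eef_rot: [0.511, -0.508, 0.487, -0.493]
wrist_force: [1.3, -1.2, 0.6]
opening: 0.601
```

Call:
move_arm([
  [0.6, [0, 0, 0], [0, -0.12, 0]],
  [0.6, [0, 0, 0], [0, -0.12, 0]],
  [0.6, [0, 0, 0], [0, -0.12, 0]],
  [0.6, [0, 0, 0], [0, -0.12, 0]],
  [0.6, [0, 0, 0], [0, -0.12, 0]],
  [0.6, [0, 0, 0], [0, -0.12, 0]],
  [0.6, [0, 0, 0], [0, -0.12, 0]],
  [0.6, [0, 0, 0], [0, -0.12, 0]],
])

```text
time_s: 14.87
eef_pos: [0.5328, -0.0491, 0.3536]
eef_rot: [-0.679, 0.679, -0.197, 0.198]
wrist_force: [0.6, -1.6, 1.3]
opening: 0.599
```

Call:
move_arm([
  [0.6, [0, 0, 0], [0, -0.12, 0]],
  [0.6, [0, 0, 0], [0, -0.12, 0]],
  [0.6, [0, 0, 0], [0, -0.12, 0]],
  [0.6, [0, 0, 0], [0, -0.12, 0]],
  [0.6, [0, 0, 0], [0, -0.12, 0]],
  [0.6, [0, 0, 0], [0, -0.12, 0]],
  [0.6, [0, 0, 0], [0, -0.12, 0]],
  [0.6, [0, 0, 0], [0, -0.12, 0]],
])

```text
time_s: 15.53
eef_pos: [0.5328, -0.0491, 0.3536]
eef_rot: [-0.693, 0.694, 0.139, -0.138]
wrist_force: [-0.2, -0.0, 0.0]
opening: 0.604
```

Call:
move_arm([
  [0.6, [0, 0, 0], [0, -0.12, 0]],
  [0.6, [0, 0, 0], [0, -0.12, 0]],
  [0.6, [0, 0, 0], [0, -0.12, 0]],
  [0.6, [0, 0, 0], [0, -0.09, 0]],
  [0.6, [0, 0, 0], [0, 0, 0]],
  [0.6, [0, 0, 0], [0, 0, 0]],
])

```text
time_s: 16.03
eef_pos: [0.5327, -0.0491, 0.3535]
eef_rot: [-0.646, 0.646, 0.287, -0.287]
wrist_force: [-1.0, 1.1, 0.5]
opening: 0.6
```

```bash
python3 s.py .6207 .0328 .35 49.7
```

```text
t 16.03 p [ 0.5327 -0.0491  0.3535] psi 47.9 down [ 0.001 -0.    -1.   ] F [-1.   1.1  0.5] T [ 0.03  0.02 -0.06] open 0.6 q6 -1.15
shift [ 0.1197  0.0036 -0.0104] turn [ 0.001 -0.031  0.   ]
```

Call:
move_arm([
  [0.6, [0.03, 0, -0.0026], [0, 0, 0]],
  [0.6, [0.03, 0, -0.0026], [0, 0, 0]],
  [0.6, [0.03, 0, -0.0026], [0, 0, 0]],
  [0.6, [0.0297, 0, -0.0026], [0, 0, 0]],
  [0.6, [0, 0, 0], [0, -0.03, 0]],
  [0.6, [0, 0, 0], [0, 0, 0]],
  [0.6, [0, 0, 0], [0, 0, 0]],
])

```text
time_s: 16.62
eef_pos: [0.6202, 0.0334, 0.3529]
eef_rot: [0.642, -0.642, -0.297, 0.297]
wrist_force: [0.0, 0.2, -0.8]
opening: 0.597
```

Call:
move_arm([
  [0.6, [0, 0.025, 0], [0, 0, 0]],
  [0.6, [0, 0.025, 0], [0, 0, 0]],
  [0.6, [0, 0.0165, 0], [0, 0, 0]],
  [0.6, [0, 0, 0], [0, 0, 0]],
  [0, [0, 0, 0], [0, 0, 0]],
  [0, [0, 0, 0], [0, 0, 0]],
  [0, [0, 0, 0], [0, 0, 0]],
  [0, [0, 0, 0], [0, 0, 0]],
])

```text
time_s: 17.28
eef_pos: [0.621, 0.0332, 0.289]
eef_rot: [-0.641, 0.642, 0.299, -0.297]
wrist_force: [0.8, 0.3, 2.4]
opening: 0.153
```

Call:
move_arm([
  [0, [0, 0, 0], [0, 0, 0]],
  [0, [0, 0, 0], [0, 0, 0]],
])

```text
time_s: 17.45
eef_pos: [0.621, 0.0332, 0.2889]
eef_rot: [-0.641, 0.642, 0.299, -0.297]
wrist_force: [0.5, 0.2, 7.0]
opening: 0.15
```

```bash
python3 s.py .6207 .0328 .284 -2.2
```

```text
t 17.45 p [0.621  0.0332 0.2889] psi 49.8 down [ 0.004 -0.    -1.   ] F [0.5 0.2 7. ] T [ 0.04  0.08 -0.19] open 0.15 q6 -1.01
shift [-0.0005  0.0049  0.    ] turn [0.002 0.908 0.003]
```

Call:
move_arm([
  [0, [0, 0.0005, 0], [0, 0.1, 0]],
  [0, [0, 0.0005, 0], [0, 0.1, 0]],
  [0, [0, 0.0005, 0], [0, 0.1, 0]],
  [0, [0, 0.0005, 0], [0, 0.1, 0]],
  [0, [0, 0.0005, 0], [0, 0.1, 0]],
  [0, [0, 0.0005, 0], [0, 0.1, 0]],
  [0, [0, 0.0005, 0], [0, 0.1, 0]],
  [0, [0, 0.0005, 0], [0, 0.1, 0]],
])

```text
time_s: 18.12
eef_pos: [0.6206, 0.033, 0.2848]
eef_rot: [-0.706, 0.707, 0.024, -0.023]
wrist_force: [-3.8, -2.2, 8.4]
opening: 0.152
```

Call:
move_arm([
  [0, [0, 0.0003, 0], [0, 0.08, 0]],
  [0, [0, 0, 0], [0, 0.06, 0]],
  [0, [0, 0, 0], [0, 0.04, 0]],
  [0, [0, 0, 0], [0, 0, 0]],
  [0, [0, 0, 0], [0, 0, 0]],
])

```text
time_s: 18.53
eef_pos: [0.6205, 0.0332, 0.2842]
eef_rot: [-0.705, 0.707, -0.037, 0.038]
wrist_force: [-2.7, -1.6, 6.6]
opening: 0.15
```

```bash
python3 s.py .6207 .0328 .284 -2.2
```

```text
t 18.53 p [0.6205 0.0332 0.2842] psi -6.1 down [ 0.001 -0.002 -1.   ] F [-2.7 -1.6  6.6] T [-0.21  0.58  1.23] open 0.15 q6 -0.03
shift [ 0.0002  0.0002 -0.0004] turn [ 0.002 -0.069  0.001]
```

Call:
move_arm([
  [0, [0, 0, 0], [0, -0.04, 0]],
  [0.6, [0, 0, 0], [0, 0, 0]],
  [0.6, [0, 0, 0], [0, 0, 0]],
  [0.6, [0, 0, 0], [0, 0, 0]],
  [0.6, [0, -0.02, 0], [0, 0, 0]],
  [0.6, [0, -0.025, 0], [0, 0, 0]],
  [0.6, [0, -0.025, 0], [0, 0, 0]],
  [0.6, [0, 0, 0], [0, -0.1, 0]],
])

```text
time_s: 19.2
eef_pos: [0.6218, 0.0332, 0.3582]
eef_rot: [-0.707, 0.707, 0.013, -0.007]
wrist_force: [0.8, -0.2, 1.4]
opening: 0.603
```

Call:
move_arm([
  [0.6, [0, 0, 0], [0, -0.105, 0]],
  [0.6, [0, 0, 0], [0, -0.105, 0]],
  [0.6, [0, 0, 0], [0, -0.105, 0]],
  [0.6, [0, 0, 0], [0, -0.105, 0]],
  [0.6, [0, 0, 0], [0, -0.105, 0]],
  [0.6, [0, 0, 0], [0, -0.105, 0]],
  [0.6, [0, 0, 0], [0, -0.105, 0]],
  [0.6, [0, 0, 0], [0, -0.1, 0]],
])

```text
time_s: 19.87
eef_pos: [0.6201, 0.0333, 0.3521]
eef_rot: [0.641, -0.641, -0.298, 0.298]
wrist_force: [0.1, -0.0, 0.2]
opening: 0.601
```

Call:
move_arm([
  [0.6, [0, 0, 0], [0, 0, 0]],
  [0.6, [0, 0, 0], [0, 0, 0]],
])

```text
time_s: 20.03
eef_pos: [0.6202, 0.0333, 0.3522]
eef_rot: [0.643, -0.642, -0.295, 0.295]
wrist_force: [-0.5, -0.4, -0.3]
opening: 0.599
```

```bash
python3 s.py .4512 .039 .287 49.5
```

```text
t 20.03 p [0.6202 0.0333 0.3522] psi 49.4 down [-0.  0. -1.] F [-0.5 -0.4 -0.3] T [ 0.03 -0.01 -0.02] open 0.599 q6 -1.0
shift [-0.1057  0.0653  0.1319] turn [-0.    -0.002 -0.   ]
```

Call:
move_arm([
  [0.6, [-0.02, 0, 0.025], [0, 0, 0]],
  [0.6, [-0.02, 0, 0.025], [0, 0, 0]],
  [0.6, [-0.02, 0, 0.025], [0, 0, 0]],
  [0.6, [-0.02, 0, 0.025], [0, 0, 0]],
  [0.6, [-0.02, 0, 0.025], [0, 0, 0]],
  [0.6, [-0.0057, 0, 0.0069], [0, 0, 0]],
  [0.6, [0, 0, 0], [0, 0, 0]],
  [0.6, [0, 0, 0], [0, 0, 0]],
])

```text
time_s: 20.7
eef_pos: [0.4517, 0.0383, 0.3532]
eef_rot: [-0.642, 0.643, 0.296, -0.295]
wrist_force: [0.4, 0.0, 0.5]
opening: 0.602
```

```bash
python3 s.py .4512 .039 .287 49.5
```

```text
t 20.7 p [0.4517 0.0383 0.3532] psi 49.4 down [ 0.002 -0.    -1.   ] F [0.4 0.  0.5] T [-0.   -0.03 -0.02] open 0.602 q6 -1.04
shift [0.0001 0.0662 0.001 ] turn [ 0.002 -0.001  0.001]
```

Call:
move_arm([
  [0.6, [0, 0.025, 0.001], [0, 0, 0]],
  [0.6, [0, 0.025, 0], [0, 0, 0]],
  [0.6, [0, 0.0155, 0], [0, 0, 0]],
  [0.6, [0, 0, 0], [0, 0, 0]],
  [0, [0, 0, 0], [0, 0, 0]],
  [0, [0, 0, 0], [0, 0, 0]],
  [0, [0, 0, 0], [0, 0, 0]],
  [0, [0, 0, 0], [0, 0, 0]],
])

```text
time_s: 21.37
eef_pos: [0.4517, 0.039, 0.2885]
eef_rot: [-0.642, 0.643, 0.297, -0.295]
wrist_force: [1.9, 1.9, 1.6]
opening: 0.149
```

Call:
move_arm([
  [0, [0, 0, 0], [0, 0, 0]],
  [0, [0, 0, 0], [0, 0, 0]],
  [0, [0, 0.0005, 0], [0, 0.1, 0]],
  [0, [0, 0.0005, 0], [0, 0.1, 0]],
  [0, [0, 0.0005, 0], [0, 0.1, 0]],
  [0, [0, 0.0005, 0], [0, 0.1, 0]],
  [0, [0, 0.0005, 0], [0, 0.1, 0]],
  [0, [0, 0, 0], [0, 0, 0]],
])

```text
time_s: 22.03
eef_pos: [0.4511, 0.0388, 0.2858]
eef_rot: [-0.695, 0.696, 0.127, -0.126]
wrist_force: [0.0, -1.3, 6.9]
opening: 0.15
```

```bash
python3 s.py .4512 .039 .284 -2.2
```

```text
t 22.03 p [0.4511 0.0388 0.2858] psi 20.6 down [ 0.002 -0.001 -1.   ] F [ 0.  -1.3  6.9] T [-0.17  0.05 -0.2 ] open 0.15 q6 -0.54
shift [0.0001 0.0018 0.0002] turn [0.001 0.398 0.002]
```

Call:
move_arm([
  [0, [0, 0.0005, 0], [0, 0.1, 0]],
  [0, [0, 0.0005, 0], [0, 0.1, 0]],
  [0, [0, 0.0005, 0], [0, 0.1, 0]],
  [0, [0, 0.0003, 0], [0, 0.08, 0]],
  [0, [0, 0, 0], [0, 0.06, 0]],
  [0, [0, 0, 0], [0, 0.03, 0]],
  [0, [0, 0, 0], [0, 0, 0]],
  [0, [0, 0, 0], [0, 0, 0]],
])

```text
time_s: 22.7
eef_pos: [0.4507, 0.0389, 0.2838]
eef_rot: [-0.706, 0.707, -0.036, 0.036]
wrist_force: [-1.5, -0.2, 9.1]
opening: 0.154
```

```bash
python3 s.py .5358 .0363 .35 -47.2
```

```text
t 22.7 p [0.4507 0.0389 0.2838] psi -5.9 down [ 0.001 -0.002 -1.   ] F [-1.5 -0.2  9.1] T [-0.08  0.44  1.09] open 0.154 q6 -0.07
shift [ 0.085  -0.0662  0.006 ] turn [0.001 0.722 0.001]
```

Call:
move_arm([
  [0, [0, 0, 0], [0, -0.04, 0]],
  [0.6, [0, 0, 0], [0, 0, 0]],
  [0.6, [0, 0, 0], [0, 0, 0]],
  [0.6, [0, 0, 0], [0, 0, 0]],
  [0.6, [0, -0.02, 0], [0, 0, 0]],
  [0.6, [0, -0.025, 0], [0, 0, 0]],
  [0.6, [0, -0.025, 0], [0, 0, 0]],
  [0.6, [0, 0, -0.03], [0, 0.1, 0]],
])

```text
time_s: 23.37
eef_pos: [0.45, 0.0113, 0.3572]
eef_rot: [0.705, -0.705, 0.054, -0.059]
wrist_force: [0.7, -0.6, 1.2]
opening: 0.599
```

Call:
move_arm([
  [0.6, [0, 0, -0.03], [0, 0.1, 0]],
  [0.6, [0, 0, -0.03], [0, 0.1, 0]],
  [0.6, [0, 0, -0.03], [0, 0.1, 0]],
  [0.6, [0, 0, -0.03], [0, 0.1, 0]],
  [0.6, [0, 0, -0.03], [0, 0.1, 0]],
  [0.6, [0, 0, -0.03], [0, 0.1, 0]],
  [0.6, [0, 0, -0.03], [0, 0.06, 0]],
  [0.6, [0, 0, 0], [0, 0, 0]],
])

```text
time_s: 24.03
eef_pos: [0.3539, -0.1775, 0.3524]
eef_rot: [-0.646, 0.647, -0.287, 0.286]
wrist_force: [0.8, -0.1, 0.4]
opening: 0.602
```

```bash
cat > look.py <<'E'
import sys
from bench import *
from h import *
k=sys.argv[1]
c=camera("top"); s=camera("side"); np.savez(f"top{k}.npz",**c); np.savez(f"side{k}.npz",**s)
a=cv2.resize(c["pixels"][150:240,263:353],(396,396),interpolation=cv2.INTER_CUBIC)
b=cv2.resize(s["pixels"][150:240,285:375],(396,396),interpolation=cv2.INTER_CUBIC)
cv2.imwrite(f"pics/p{k}.png",np.hstack([a,b])[...,::-1])
uu,vv,P=knobs(c)
q=P[(P[:,2]>.07)&(P[:,2]<.105)&(np.hypot(P[:,0]-.537,P[:,1]-.035)<.1)]
A=np.c_[q[:,0]-.537,q[:,1]-.035,np.ones(len(q))]; print("cover plane",np.round(np.linalg.lstsq(A,q[:,2],rcond=None)[0],4),np.median(q[:,2]))
for n,g in {"a":(.54,.12),"d":(.621,.0325),"c":(.534,-.05),"b":(.452,.0385),"vent":(.537,.035)}.items():
    t=P[(P[:,2]>.122)&(P[:,2]<.17)&(np.hypot(P[:,0]-g[0],P[:,1]-g[1])<.04)]
    if len(t)<20: print(n,"hidden");continue
    r=cv2.minAreaRect((t[:,:2]*1000).astype(np.float32)); bx=cv2.boxPoints(r); e=np.array([bx[1]-bx[0],bx[2]-bx[1]]); l=e[np.hypot(*e.T).argmax()]
    w,v=np.linalg.eigh(np.cov(t[:,:2].T)); d=v[:,1]
    print(n,len(t),np.round(r[0],1),np.round(r[1],1),"ang",round(float(np.degrees(np.arctan2(l[1],l[0]))%180),1),round(float(np.degrees(np.arctan2(d[1],d[0]))%180),1),"z",np.round(t[:,2].mean(),4))
E
python3 look.py 2; python3 s.py .5358 .0363 .35 -47.2
```

```text
cover plane [ 0.0009 -0.0006  0.091 ] 0.09061838345623363
a 107 [540.  119.4] [12.1 59.6] ang 178.2 178.9 z 0.135
d 104 [621.1  32.7] [56.6 11.9] ang 87.6 87.8 z 0.1351
c 105 [533.5 -48.9] [11.4 56.7] ang 178.0 178.1 z 0.1352
b 108 [452.  39.] [58.9 11.4] ang 88.1 88.2 z 0.1349
vent 83 [536.5  34.4] [42.2 14.1] ang 42.0 40.5 z 0.141
t 24.13 p [ 0.3556 -0.1755  0.3525] psi -47.5 down [-0.  0. -1.] F [-0.1  0.2 -0.4] T [ 0.03  0.05 -0.02] open 0.6 q6 0.07
shift [-0.0342  0.0026  0.276 ] turn [-0.    -0.004 -0.   ]
```

View pics/p2.png

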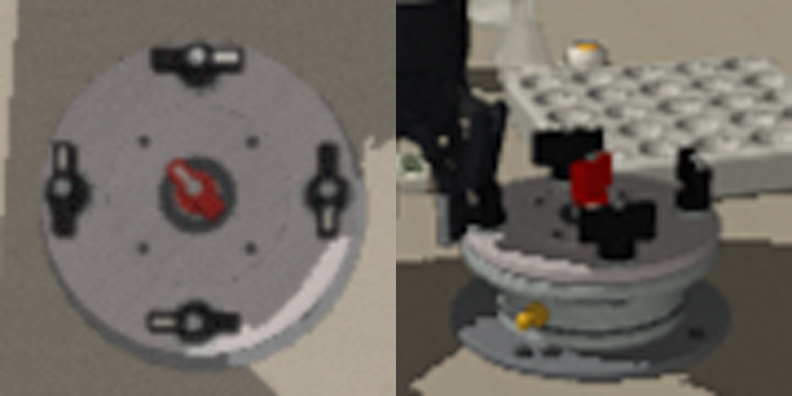

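Call:
move_arm([
  [0.6, [-0.0034, 0, 0.0276], [0, 0, 0]],
  [0.6, [-0.0034, 0, 0.0276], [0, 0, 0]],
  [0.6, [-0.0034, 0, 0.0276], [0, 0, 0]],
  [0.6, [-0.0034, 0, 0.0276], [0, 0, 0]],
  [0.6, [-0.0034, 0, 0.0276], [0, 0, 0]],
  [0.6, [-0.0034, 0, 0.0276], [0, 0, 0]],
  [0.6, [-0.0034, 0, 0.0276], [0, 0, 0]],
  [0.6, [-0.0034, 0, 0.0276], [0, 0, 0]],
])

```text
time_s: 24.8
eef_pos: [0.5009, -0.0022, 0.3523]
eef_rot: [0.648, -0.648, 0.283, -0.282]
wrist_force: [-0.3, -1.3, 0.4]
opening: 0.601
```

Call:
move_arm([
  [0.6, [-0.0034, 0, 0.0276], [0, 0, 0]],
  [0.6, [-0.0034, 0, 0.0276], [0, 0, 0]],
  [0.6, [0, 0, 0], [0, 0, 0]],
  [0.6, [0, 0, 0], [0, 0, 0]],
])

```text
time_s: 25.13
eef_pos: [0.5363, 0.0398, 0.352]
eef_rot: [-0.648, 0.649, -0.282, 0.282]
wrist_force: [-0.5, 0.5, 0.1]
opening: 0.598
```

```bash
python3 s.py .5358 .0358 .288 -48
```

```text
t 25.13 p [0.5363 0.0398 0.352 ] psi -47.0 down [-0.001  0.    -1.   ] F [-0.5  0.5  0.1] T [-0.02  0.04  0.02] open 0.598 q6 0.67
shift [ 0.0027  0.064  -0.003 ] turn [ 0.001  0.017 -0.001]
```

Call:
move_arm([
  [0.6, [0.0027, 0.02, -0.003], [0, 0.01, 0]],
  [0.6, [0, 0.025, 0], [0, 0, 0]],
  [0.6, [0, 0.019, 0], [0, 0, 0]],
  [0.6, [0, 0, 0], [0, 0, 0]],
  [0, [0, 0, 0], [0, 0, 0]],
  [0, [0, 0, 0], [0, 0, 0]],
  [0, [0, 0, 0], [0, 0, 0]],
  [0, [0, 0, 0], [0, 0, 0]],
])

```text
time_s: 25.8
eef_pos: [0.535, 0.0345, 0.2903]
eef_rot: [0.647, -0.646, 0.288, -0.286]
wrist_force: [-8.8, 6.8, 9.7]
opening: 0.147
```

Call:
move_arm([
  [0, [0, 0, 0], [0, 0, 0]],
  [0, [0, 0, 0], [0, 0, 0]],
])

```text
time_s: 25.97
eef_pos: [0.5349, 0.0346, 0.2904]
eef_rot: [0.647, -0.646, 0.287, -0.286]
wrist_force: [-7.4, 7.0, 9.0]
opening: 0.151
```

```bash
python3 s.py .5358 .0358 .288 -137.2
```

```text
t 25.97 p [0.5349 0.0346 0.2904] psi -47.8 down [-0.002  0.002 -1.   ] F [-7.4  7.   9. ] T [1.06 1.33 0.06] open 0.151 q6 0.68
shift [-0.0003  0.0024  0.0014] turn [ 0.002  1.56  -0.003]
```

Call:
move_arm([
  [0, [-0.001, -0.001, 0.0005], [0, 0.1, 0]],
  [0, [0, 0, 0], [0, 0.1, 0]],
  [0, [0, 0, 0], [0, 0.1, 0]],
  [0, [0, 0, 0], [0, 0.1, 0]],
  [0, [0, 0, 0], [0, 0.1, 0]],
  [0, [0, 0, 0], [0, 0.1, 0]],
  [0, [0, 0, 0], [0, 0.1, 0]],
  [0, [0, 0, 0], [0, 0.1, 0]],
])

```text
time_s: 26.63
eef_pos: [0.5343, 0.0361, 0.2906]
eef_rot: [0.483, -0.483, 0.518, -0.515]
wrist_force: [-6.4, 9.5, 3.8]
opening: 0.146
```

Call:
move_arm([
  [0, [0, 0, 0], [0, 0.1, 0]],
  [0, [0, 0, 0], [0, 0.1, 0]],
  [0, [0, 0, 0], [0, 0.1, 0]],
  [0, [0, 0, 0], [0, 0.1, 0]],
  [0, [0, 0, 0], [0, 0.1, 0]],
  [0, [0, 0, 0], [0, 0.1, 0]],
  [0, [0, 0, 0], [0, 0.1, 0]],
  [0, [0, 0, 0], [0, 0, 0]],
])

```text
time_s: 27.3
eef_pos: [0.5345, 0.0371, 0.2906]
eef_rot: [0.276, -0.276, 0.653, -0.649]
wrist_force: [-4.5, 13.9, 3.2]
opening: 0.151
```

```bash
python3 s.py .5358 .0358 .288 -137.2
```

```text
t 27.3 p [0.5345 0.0371 0.2906] psi -134.1 down [-0.002  0.006 -1.   ] F [-4.5 13.9  3.2] T [ 2.29  0.86 -0.07] open 0.151 q6 2.18
shift [0.     0.0026 0.0018] turn [ 0.005  0.055 -0.003]
```

Call:
move_arm([
  [0, [-0.001, 0, -0.001], [0, 0.06, 0]],
  [0, [0, 0, 0], [0, 0.05, 0]],
  [0, [0, 0, 0], [0, 0.03, 0]],
  [0, [0, 0, 0], [0, 0, 0]],
  [0, [0, 0, 0], [0, 0, 0]],
])

```text
time_s: 27.72
eef_pos: [0.5345, 0.0379, 0.2907]
eef_rot: [0.232, -0.232, 0.669, -0.667]
wrist_force: [-3.7, 9.3, 2.1]
opening: 0.155
```

```bash
python3 s.py
```

```text
t 27.72 p [0.5345 0.0379 0.2907] psi -141.6 down [-0.002  0.003 -1.   ] F [-3.7  9.3  2.1] T [1.74 0.83 1.05] open 0.155 q6 2.32
```

Call:
move_arm([
  [0, [0, 0, 0], [0, -0.04, 0]],
  [0.6, [0, 0, 0], [0, 0, 0]],
  [0.6, [0, 0, 0], [0, 0, 0]],
  [0.6, [0, 0, 0], [0, 0, 0]],
  [0.6, [0, -0.02, 0], [0, 0, 0]],
  [0.6, [0, -0.025, 0], [0, 0, 0]],
  [0.6, [0, -0.025, 0], [0, 0, 0]],
  [0.6, [0, -0.01, 0], [0, 0, 0]],
])

```text
time_s: 28.38
eef_pos: [0.5364, 0.0355, 0.3739]
eef_rot: [-0.246, 0.242, -0.662, 0.665]
wrist_force: [1.2, -0.6, 1.1]
opening: 0.604
```

Call:
move_arm([
  [0.6, [0.027, 0, 0.013], [0, 0, 0]],
  [0.6, [0.027, 0, 0.013], [0, 0, 0]],
  [0.6, [0.027, 0, 0.013], [0, 0, 0]],
  [0.6, [0.027, 0, 0.013], [0, 0, 0]],
  [0.6, [0.027, 0, 0.013], [0, 0, 0]],
  [0.6, [0.027, 0, 0.013], [0, 0, 0]],
  [0.6, [0.027, 0, 0.013], [0, 0, 0]],
  [0.6, [0.027, 0, 0.013], [0, 0, 0]],
])

```text
time_s: 29.05
eef_pos: [0.4376, -0.1848, 0.3696]
eef_rot: [-0.245, 0.244, -0.663, 0.664]
wrist_force: [0.2, -0.5, 0.3]
opening: 0.601
```

Call:
move_arm([
  [0.6, [0, 0, 0], [0, 0, 0]],
  [0.6, [0, 0, 0], [0, 0, 0]],
  [0.6, [0, 0, 0], [0, 0, 0]],
])

```text
time_s: 29.3
eef_pos: [0.4385, -0.1834, 0.3696]
eef_rot: [0.244, -0.244, 0.664, -0.663]
wrist_force: [0.1, 1.1, -0.3]
opening: 0.6
```

```bash
python3 look.py 3; python3 s.py
```

```text
cover plane [-0.0002 -0.0015  0.0911] 0.09084683193591914
a 106 [540.5 119.5] [12.3 59.8] ang 178.1 178.3 z 0.1348
d 104 [621.   32.8] [56.6 12.2] ang 88.5 87.7 z 0.1348
c 105 [533.3 -48.9] [11.4 56.8] ang 178.1 178.1 z 0.1354
b 108 [452.   38.9] [58.8 11.4] ang 88.3 88.2 z 0.1348
vent 87 [536.9  35.1] [14.3 41.6] ang 133.6 133.7 z 0.1406
t 29.4 p [ 0.4388 -0.1827  0.3696] psi -139.5 down [ 0.  0. -1.] F [ 0.6  0.1 -0.3] T [ 0.04 -0.02 -0.03] open 0.6 q6 1.79
```

View pics/p3.png

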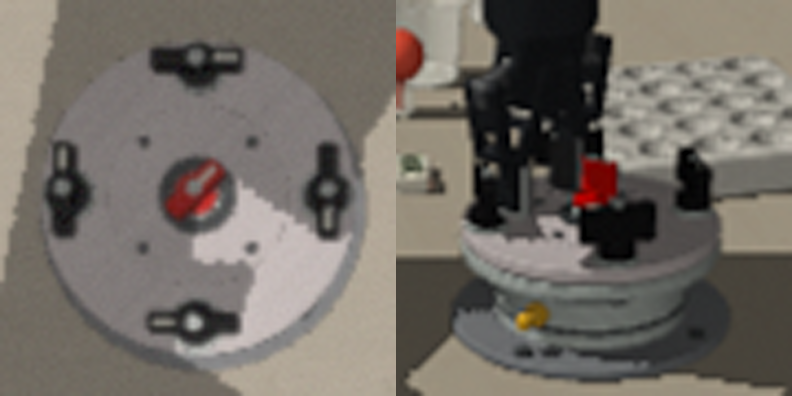

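The picture shows all four bars tangential. The vent bar (near pixel 194,187 of the crop) has swung to 133°, a quarter turn from its start, and the gripper is clear.

```bash
python3 -c "
from bench import *
print(hand_in())"
```

```text
the job is handed in; nothing more can be done
None
```

The chamber is closed and the job is handed in at about 29 s of the 72 s allowed.

**Order worked:**
1. I brought the open pair (c, then a) to about halfway.
2. I turned a and c home.
3. I turned d and b home.
4. I closed the red vent, released it and moved the gripper clear.

**Last checks:**
- **Knobs:** all four bars stand square to their radius to within about 1°. Each met its stop with a clear torque rise of about 1.1–1.3 N m.
- **Cover:** level, with its top at about 91 mm by the camera depth. That is roughly 1.5 mm above the 89.5 mm I expected, which fits within the 2 mm calibration error.
- **Vent:** the bar turned about 91° and met its stop at about 1.05 N m.
- **Forces:** I read only the wrist force. It stayed below about 22 N after every move, but I did not sample it during moves.

- **Start angle of c:** knob c began about 10° round instead of fully open, so I turned it less to reach halfway.
- **Halfway not remeasured:** I judged halfway for a and c from the tool angle and one picture. The arm partly hid knob a from above in that picture.
- **Bystanders:** I did not recheck the timer, flask, bottle and marker with a full picture at the end. The tool stayed above or away from them throughout.

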